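Knock a stuck game piece out of a flip-over mould

ROBOT

A 7-joint arm with a two-finger parallel gripper is mounted at the origin on the work surface. World frame = base frame: x ahead of the robot, y to its left, z up, the work surface at z = 0. Lengths are in mm, angles in rad, forces in N, time in s.
With the tool pointing down it reaches from about 400 to 875 mm from the base axis. Payload 6.5 kg.
Tool frame: the origin (TCP) lies midway between the tips of the shut fingers; the grasp point (between the pads) lies 19 mm behind it; z points along the fingers, y is the line along which they close (so a half turn about z gives the same grasp; the last joint's range is limited). The gripper opens to 88 mm and grips with 3 to 60 N. Pads are 18 mm wide; open, the fingers measure 123 mm over their backs; the gripper's body (75 mm by 187 mm) begins 45 mm behind the grasp point.
Start: joints at [-1.205, 0.536, -0.004, 1.538, 0.003, 1.067, -0.071], TCP at [272.023, 590.333, 238.716] pointing down, gripper open.
Joint ranges: [-2.7, 2.7], [-0.37, 2.16], [-1.27, 1.26], [0.24, 2.4], [-1.31, 4.45], [0.19, 1.91], [-2.76, 2.76]. Speed limits (rad/s): [2.39, 2.39, 3.14, 3.14, 3.14, 3.14, 3.14].

INTERFACE

Orientations are given as a unit quaternion [w, x, y, z].
In Python, from workcell import bot gives the robot as it stands. Calls block until the motion is done:
- bot.move_to(position, orientation): joint-space move of the TCP to a pose.
- bot.move_l(position, frame=None, rate=150): straight line of the TCP; frame=None keeps the orientation; rate is the mean speed in mm/s.
- bot.set_joints(angles): joint-space move.
- bot.ungrasp() and bot.grab(squeeze=None): open the fingers fully, or close them until they stop; squeeze is the grip in N (None keeps the last).
- bot.hold(seconds).
- bot.ik(position, orientation): joint angles nearest the present ones, or None.
- bot.read_camera(name): name is "scene" or "top" or "wrist"; returns (picture, depth): 400x640x3 uint8, blue, green, red; 400x640 float32, mm along the optical axis (not along the pixel's ray), 0 where there is no reading.
- bot.calibration(name): a dict with "fx", "fy", "cx", "cy" (pixels), "eye" and "attitude" of the camera in the world; the wrist camera has in their place "T_tool_cam" (4x4, takes a point from camera to tool coordinates, whose origin is the TCP and whose axes are the flange's). Camera axes: x right, y down, z forward; pixel columns grow to the right and rows downward; lengths in mm; the calibration is good to about 2 mm. A picture is of the moment at which its call begins: read the wrist's pose just before it. calibration takes no time and is no camera call.
A pose or a line that the arm cannot do raises bot.MotionError and nothing moves.
- bot.finish_job(): hands the job in; it is judged then, once.
Trained networks look in the newest picture that a camera, given by its name, has taken for a name from the list of things; names that differ only in an ending like _2 or _b are one class to them, and where a whole thing is asked for, a point or a joint stands for the part that bears it (a point fixed in the world has none). Each returns a list of dicts, best first, with "confidence" (0 to 1); they miss things now and then, are a little off and sometimes report something else, mostly with a low value. They report only what shows in the picture. A call takes as long as a camera call. They do not tell look-alikes from the thing itself.
- bot.spot_in(camera, name): "centre" ([x, y, z] in mm, in world coordinates, good to about 4 mm: the middle of the surface that is visible of it).
- bot.silhouettes(camera, name): "mask" (400x640 bool, what is visible of it).
Readings, each from a call of its own:
- bot.get_clock(): time.
- bot.get_joint_pos(): joint angles.
- bot.get_dq(): joint speeds.
- bot.get_effort(): joint torques, N m.
- bot.get_tool_pos(): TCP position.
- bot.get_tool_rot(): TCP orientation.
- bot.get_contact_force(): force on the tool from outside, world axes, zero at the start.
- bot.get_torque(): the same for the moment, N m.
- bot.get_finger_gap(): finger opening in mm.
- bot.get_gripper_force(): force on a finger pad.
Only numpy, scipy, OpenCV 4.12 (cv2) and the standard library are available. Lean on these libraries where they do the work, as an engineer would, in place of code of your own. Each camera call takes 0.05 s, during which the arm holds its last target. There are 200 camera calls.

TASK

One of the two hinged bench moulds holds the red game piece. Turn that mould right over, by its black handle, so that it lies upside down above its blue tray with the piece still stuck in it, then tap the yellow cap on its base so that the red piece drops into the tray. Leave the mould with the green piece alone, and leave the red piece's mould turned over.

Things in the scene. Friction and masses are not known exactly. Their poses are not given: they have to be found in the camera images.
- red_mould: hinged part of the mould with the red piece: white cup (54 mm wide) on 2 arms. Origin: middle of the hinge, 70 mm up, never moves. y = hinge axis (level); at start x leads away from the robot, z up. Turns about +y, 0 to 180 deg; damped: let go over 15 deg past upright it sinks by itself (2-5 s) to the far stop. Handle: black bar along y, 10 mm thick, 80 long, middle at (-122,0,28) mm in this frame
- red_cap_face (a point): centre of the outer face of the yellow cap (32 mm wide) on the red mould's base, at (-75,0,-70) mm in red_mould: under the cup at the start; on top, facing up, 140 mm above the table once turned over. Sprung; it moves 10 mm into the cup. Pushed in 8 mm or more (about 4 N) it forces the stuck piece past four spring catches, and the piece drops out
- red_piece_center (a point): centre of the red piece, a bevelled disc 36 mm wide, 12 thick, 30 g, at the start stuck 34 mm below the cup's mouth (the mouth's centre is (-75,0,0) mm in red_mould). The blue tray it must drop into is fixed to the stand, its centre 75 mm beyond the hinge: inside 104 (across the hinge) by 116 mm, floor 10 mm and rim 32 mm above the table
- green_mould: hinged part of the other, identical mould, which holds a green piece and must be left as it is; origin and axes as for the red one. Each mould's stand has a base plate 270 by 130 mm (x by y), centred under the hinge, and hinge posts 79 mm high at 50 mm to either side of the origin
Things that resemble listed ones, but are neither listed nor needed, are in the scene too. Of the things that look like the part that bears red_piece_center, the largest one is meant.

How it is judged (in metres and radians):
On the way:
1. the mould with the red piece lies turned over, with the piece still in it (angle between red_mould's own z axis and vertical above 2.95 rad and z of red_piece_center in the frame of red_mould below -0.02 m), for 0.2 s.
At the end, for the whole second after the job is handed in: the red piece lies inside its tray (within the walls, its centre less than 35 mm above the table), the red mould is still turned over (within 11 degrees of fully over) and at rest, and the green mould is in its starting position (within 8 degrees) (angle between red_mould's own z axis and vertical above 2.95 rad and x of red_piece_center in the frame of red_mould between -0.13 and -0.02 m and y of red_piece_center in the frame of red_mould between -0.06 and 0.06 m and z of red_piece_center in the frame of red_mould between 0.035 and 0.07 m and angular speed of red_mould below 0.1 rad/s and angle between green_mould's own z axis and vertical below 0.15 rad); the robot touches nothing.
It fails at once if the mould with the green piece is lifted by more than 17 degrees (angle between green_mould's own z axis and vertical above 0.3 rad).
It also fails if it takes over 48 s, if anything falls off the work surface, if the arm or the gripper's body presses on something with over 40 N, if the wrist force passes 120 N, or if a joint passes its speed limit or range.

## Working session

There is one attempt and no reset: what is moved stays moved. The work goes in short steps, each a Python script; the robot and the scene stay as the last script left them, time stands still between calls to the robot, and variables do not carry over. Pictures are saved under pics/ and viewed, at most 10 in all, crops included, and the job is handed in when it is done.

```bash
mkdir -p pics; ls
python3 - <<'E'
from workcell import bot
import cv2,numpy as np
for c in("scene","top"):
    im,d=bot.read_camera(c); cv2.imwrite(f"pics/{c}1.png",im); np.savez(f"{c}1.npz",im=im,d=d)
    k=bot.calibration(c);print(c,k)
    for n in("red_mould","red_cap_face","red_piece_center","green_mould"):
        for r in bot.spot_in(c,n): print(n,np.round(r["centre"]),round(r["confidence"],2))
print(bot.get_clock(),bot.get_tool_rot())
E
```

```text
pics
scene {'fx': 457.7354996589516, 'fy': 457.7354996589516, 'cx': 321.67133094196555, 'cy': 209.02813799532606, 'eye': array([982.43609574, 258.66297365, 534.15253393]), 'attitude': array([-0.20937101,  0.46335102,  0.77525916, -0.37475706])}
red_mould [552. 169.  70.] 0.96
red_piece_center [528. 169.  45.] 0.58
red_piece_center [514.  31.   9.] 0.5
green_mould [ 528. -167.   71.] 0.58
top {'fx': 380.1445361224233, 'fy': 380.1445361224233, 'cx': 321.6366638351352, 'cy': 200.77566853654383, 'eye': array([440.28771424, -15.26113888, 724.40572093]), 'attitude': array([-0.04387997,  0.70801962, -0.70285875,  0.05265302])}
red_mould [535. 175.  67.] 0.56
red_piece_center [531. 169.  42.] 0.47
green_mould [ 520. -167.   69.] 0.87
0.5 [ 1.35310124e-05  2.14234137e-01  9.76782336e-01 -5.16909227e-05]
```

View pics/scene1.png

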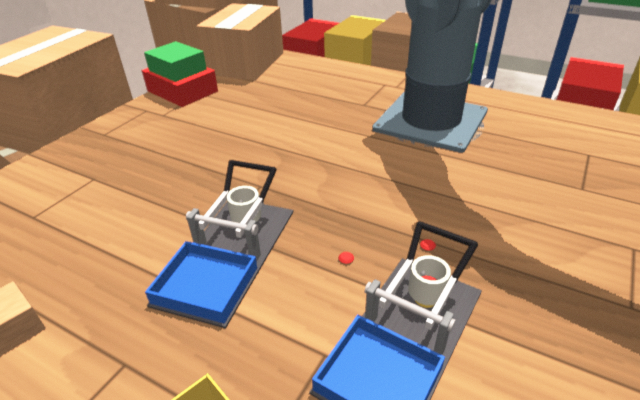

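View pics/top1.png

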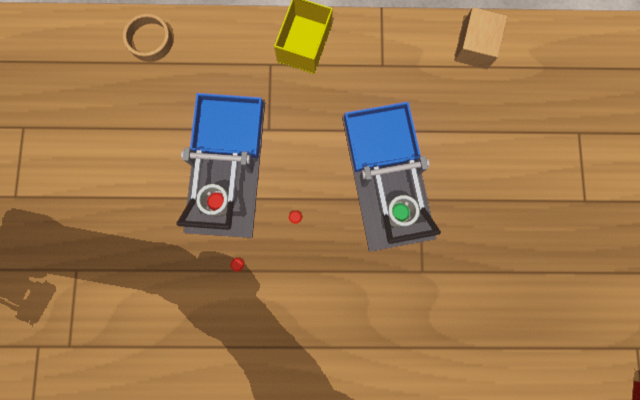

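The top view shows the mould with the red piece on the left: cup at (212,200), handle at (180,222)-(233,228), hinge at y≈157. Possible mix-ups are the loose small red discs at (295,216) and (237,264), and the green mould with its cup at (403,210). I choose the cup at (212,200) because the piece sits inside it. Next I'll measure the handle and hinge from depth and check with a close crop.

```bash
cat > h.py <<'E'
from workcell import bot
import cv2,numpy as np
from scipy.spatial.transform import Rotation as R
def cloud(c,d,T=None):
    k=bot.calibration(c); v,u=np.mgrid[:400,:640]
    p=np.stack([(u-k["cx"])/k["fx"]*d,(v-k["cy"])/k["fy"]*d,d],-1)
    if T is None: A=R.from_quat(k["attitude"],scalar_first=True).as_matrix(); return p@A.T+k["eye"]
    return p@T[:3,:3].T+T[:3,3]
E
python3 - <<'E'
from h import *
for c in("top","scene"):
    z=np.load(c+"1.npz"); im,d=z["im"].astype(int),z["d"]; P=cloud(c,d)
    print(c,"table z",np.median(P[(d>0)&(abs(P[...,0]-500)<60)&(abs(P[...,1])<40)][:,2]))
    dark=im.max(-1)<60; box=(d>0)&(P[...,0]>380)&(P[...,0]<720)&(P[...,1]>80)&(P[...,1]<270)
    h=P[box&dark&(P[...,2]>92)&(P[...,2]<112)]
    hb=h[h[:,0]<np.percentile(h[:,0],100)]
    print("handle n",len(h),"mean",h.mean(0),"min",h.min(0),"max",h.max(0))
    w,V=np.linalg.eigh(np.cov(h[:,:2].T));print("dir",V[:,1],w)
    b=box&(im[...,0]>120)&(im[...,2]<90)
    q=P[b]; 
    (cx,cy),s,a=cv2.minAreaRect(q[:,:2].astype(np.float32)); print("tray",cx,cy,s,a,np.percentile(q[:,2],[5,95]))
    g=box&(im.max(-1)-im.min(-1)<25)&(im.max(-1)>80)&(P[...,2]>60)&(P[...,2]<90)
    q=P[g];print("grey",len(q),q.mean(0))
im=np.load("top1.npz")["im"]; cv2.imwrite("pics/crop1.png",cv2.resize(im[80:250,160:310],None,fx=4,fy=4)[:600])
E
```

```text
top table z -0.10281704858272178
handle n 270 mean [487.48176829 168.72171599 100.46606594] min [479.73819577 127.03646856  92.05729665] max [503.11551795 211.55870239 104.98847594]
dir [0.05944092 0.99823183] [ 25.60835847 805.22989948]
tray 670.4642333984375 159.15341186523438 (123.86204528808594, 104.2957992553711) 86.95073699951172 [ 7.85271855 31.81980878]
grey 1368 [572.73100903 165.36038099  70.83373686]
scene table z -1.5521274030247127
handle n 376 mean [490.69813797 174.15696941  98.55979099] min [483.41172653 129.71795951  92.15855163] max [504.74753879 216.05312132 102.89232989]
dir [0.07248477 0.99736952] [ 10.08194287 796.35994359]
tray 664.567138671875 161.82608032226562 (123.62395477294922, 117.1654052734375) 86.95427703857422 [ 6.96925703 30.99506424]
grey 2290 [579.59149924 168.93594197  69.37412767]
```

View pics/crop1.png

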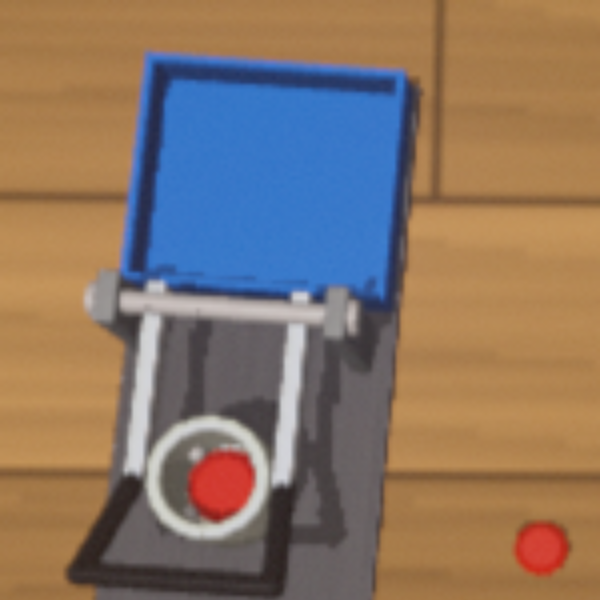

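The crop confirms it: the large red disc sits in the white cup at crop (222,485), and the small disc at (540,548) is a decoy. I'll move above the handle and refine with the wrist camera while checking reach along the arc.

```bash
cat >> h.py <<'E'
YAW=np.radians(-3.05); H=np.array([606.,164.5,70.])
def ori(psi,s=1):  # psi deg: tool tilted, pointing back to the robot when positive
    p=np.radians(psi); z=np.array([-np.sin(p),0,-np.cos(p)]); y=s*np.array([np.cos(p),0,-np.sin(p)])
    M=R.from_euler('z',YAW).as_matrix()@np.stack([np.cross(y,z),y,z],1)
    return R.from_matrix(M).as_quat(scalar_first=True), M
def bar(th):
    t=np.radians(th); l=R.from_euler('y',t).apply([-122,0,28]); return H+R.from_euler('z',YAW).apply(l)
def pose(th,psi,s=1,back=0,ins=10):
    q,M=ori(psi,s); return bar(th)+M[:,2]*(ins-back),q
E
python3 - <<'E'
from h import *
for s in(1,-1):
    for e in(0,10,20,30,35):
        r=[bot.ik(*pose(th,-20+(e+20)*th/115,s)) for th in range(0,116,23)]
        print(s,e,[x is not None for x in r], None if r[0] is None or r[-1] is None else (np.round(r[0],2),np.round(r[-1],2)))
q,M=ori(0,1)
try: bot.move_to([500,168,300],q)
except bot.MotionError as ex: print(ex); bot.move_to([500,168,300],ori(0,-1)[0])
p,rq=bot.get_tool_pos(),bot.get_tool_rot()
im,d=bot.read_camera("wrist"); T=np.array(bot.calibration("wrist")["T_tool_cam"])
W=np.eye(4);W[:3,:3]=R.from_quat(rq,scalar_first=True).as_matrix();W[:3,3]=p
np.savez("w1.npz",im=im,d=d,T=W@T);cv2.imwrite("pics/w1.png",im);print(p,bot.get_clock(),T)
E
```

```text
1 0 [True, True, True, True, True, True] (array([-1.12,  0.57,  0.7 ,  2.27, -0.97,  0.2 ,  0.33]), array([-0.53,  0.73,  0.37,  1.46, -0.29,  1.  , -0.14]))
1 10 [True, True, True, True, True, True] (array([-1.12,  0.57,  0.7 ,  2.27, -0.97,  0.2 ,  0.33]), array([-0.45,  0.82,  0.33,  1.29, -0.3 ,  1.24, -0.14]))
1 20 [True, True, True, True, True, True] (array([-1.12,  0.57,  0.7 ,  2.27, -0.97,  0.2 ,  0.33]), array([-0.39,  0.93,  0.3 ,  1.1 , -0.31,  1.49, -0.14]))
1 30 [True, True, True, True, True, True] (array([-1.12,  0.57,  0.7 ,  2.27, -0.97,  0.2 ,  0.33]), array([-0.34,  1.06,  0.28,  0.9 , -0.34,  1.73, -0.15]))
1 35 [True, True, True, True, True, True] (array([-1.12,  0.57,  0.7 ,  2.27, -0.97,  0.2 ,  0.33]), array([-0.32,  1.13,  0.28,  0.79, -0.36,  1.85, -0.17]))
-1 0 [True, True, True, True, True, True] (array([-0.57,  0.46,  0.02,  2.25,  0.91,  0.23,  1.67]), array([-0.11,  0.73, -0.3 ,  1.43,  0.23,  1.02,  2.63]))
-1 10 [True, True, True, True, True, True] (array([-0.57,  0.46,  0.02,  2.25,  0.91,  0.23,  1.67]), array([-0.09,  0.83, -0.32,  1.26,  0.18,  1.25,  2.69]))
-1 20 [True, True, True, True, True, True] (array([-0.57,  0.46,  0.02,  2.25,  0.91,  0.23,  1.67]), array([-0.08,  0.94, -0.36,  1.07,  0.16,  1.49,  2.71]))
-1 30 [True, True, True, True, True, True] (array([-0.57,  0.46,  0.02,  2.25,  0.91,  0.23,  1.67]), array([-0.08,  1.07, -0.38,  0.87,  0.13,  1.73,  2.72]))
-1 35 [True, True, True, True, True, True] (array([-0.57,  0.46,  0.02,  2.25,  0.91,  0.23,  1.67]), array([-0.09,  1.14, -0.38,  0.76,  0.11,  1.85,  2.73]))
[499.59771106 169.75806743 299.70904934] 2.3167 [[-1.02647533e-04 -9.63370947e-01 -2.68172348e-01  6.84149151e+01]
 [ 9.99999978e-01 -1.47321078e-04  1.46462959e-04  8.38492634e-01]
 [-1.80605599e-04 -2.68172327e-01  9.63370941e-01 -1.47346498e+02]
 [ 0.00000000e+00  0.00000000e+00  0.00000000e+00  1.00000000e+00]]
```

View pics/w1.png

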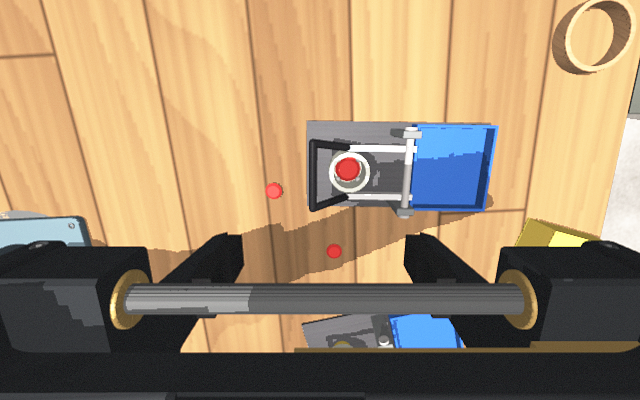

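The wrist view shows the red mould at about (310-495, 120-212): handle bar at u≈313, cup with the red piece at (347,169), hinge rod at u≈407, green mould behind the gripper. I'll fit these from depth.

Run:
```python
from h import *
def rep(c,P,im,d,ub):
    im=im.astype(int);L=(P-H)@R.from_euler('z',YAW).as_matrix()
    # local coordinates relative to the guess
    b=(d>0)&(abs(L[...,1])<75)&(abs(L[...,0])<160)&ub
    dark=im.max(-1)<70
    h=b&dark&(L[...,2]>22)&(L[...,2]<45)&(L[...,0]<-112)
    q=L[h]; s=np.polyfit(q[:,1],q[:,0],1); print(c,"bar n",len(q),"med",np.median(q,0),"y",q[:,1].min(),q[:,1].max(),"x",np.percentile(q[:,0],[3,97]),"slope",s[0])
    r=L[b&(L[...,2]>3)&(L[...,2]<15)&(abs(L[...,0])<25)&(abs(L[...,1])<66)&(im.min(-1)>60)]
    print("  hinge",len(r),np.median(r,0),r[:,1].min(),r[:,1].max(),np.percentile(r[:,0],[3,97]))
    bl=L[b&(im[...,0]>110)&(im[...,2]<90)&(L[...,2]>-43)]
    print("  trayrim",len(bl),np.percentile(bl,[1,99],axis=0).round(1).tolist())
    w=L[b&(im.min(-1)>110)&(abs(L[...,2])<6)&(L[...,0]<-42)&(abs(L[...,1])<32)]
    print("  cup rim",w.mean(0),w.min(0),w.max(0))
z=np.load("w1.npz");v,u=np.mgrid[:400,:640]
rep("wrist",cloud("wrist",z["d"],z["T"]),z["im"],z["d"],v<225)
for c in("top","scene"):
    z=np.load(c+"1.npz");rep(c,cloud(c,z["d"]),z["im"],z["d"],v>-1)
```

```text
wrist bar n 520 med [-117.92648068    2.00313883   33.23336806] y -42.25342454622611 45.210474031759254 x [-123.11400523 -113.192712  ] slope 0.011935663188688465
  hinge 880 [2.30480321 4.80946321 6.48948532] -58.69813591816436 58.501241255011806 [-7.70130358 12.78560724]
  trayrim 613 [[13.2, -62.6, -42.7], [132.9, 59.0, 0.4]]
  cup rim [-68.80037023  -1.07582269   0.61085849] [-98.29891837 -31.99177179  -5.97764526] [-42.04144474  31.98255583   3.66846748]
top bar n 320 med [-120.49232264   -1.94899591   31.7889216 ] y -44.02998075326243 42.46048523753455 x [-125.04803285 -113.53302708] slope 0.0022997074561843596
  hinge 393 [ 1.05438455 -0.61014943  6.03434579] -59.89459243601569 58.42963417450706 [-9.53102804 11.40016781]
  trayrim 531 [[19.5, -63.7, -42.9], [131.0, 59.4, -35.1]]
  cup rim [-70.04990493   0.8346292   -0.8522268 ] [-100.32687786  -31.98617706   -5.65603079] [-42.2390205   31.79963908   3.28797165]
scene bar n 391 med [-116.78090929    4.23326767   29.72144411] y -41.17839245670802 46.01776525723567 x [-121.04272441 -113.09438606] slope 0.007946746610358008
  hinge 473 [ 2.92362883 12.89545044  5.9106272 ] -58.38568098588399 59.54106574883356 [-7.51231265 13.71827847]
  trayrim 674 [[20.5, -60.6, -42.8], [132.6, 61.9, -37.8]]
  cup rim [-68.35953887  -0.50943271  -2.31099685] [-99.61604705 -31.85662587  -5.97457381] [-42.19153865  31.82004508   0.86861417]
```

```bash
sed -i 's/^YAW=.*/YAW=np.radians(-3.3); H=np.array([608.7,164.4,70.])/' h.py
python3 - <<'E'
from h import *
p0=-8
bot.move_to(*pose(0,p0,back=70)); a,q=pose(0,p0); 
bot.move_l(a,rate=100); print(bot.get_tool_pos()-a,bot.get_contact_force())
bot.grab(20); print("gap",bot.get_finger_gap(),bot.get_gripper_force(),bot.get_contact_force())
for th in (6,12):
    P,q=pose(th,p0+38*th/115); bot.move_l(P,q,rate=80)
    print(th,bot.get_contact_force(),bot.get_finger_gap())
print(bot.get_clock())
im,d=bot.read_camera("scene"); cv2.imwrite("pics/s2.png",im[120:,160:])
E
```

```text
[0.469067   0.11239979 0.51863279] [-0.30033243  0.98429444  0.61299562]
gap 9.049341122231903 20.001529455184937 [-1.58199502 -0.2982455   1.05757214]
6 [-2.13072644  1.11096581 -1.46640526] 9.008759105733493
12 [-3.34255428 -0.1164125  -1.32628208] 9.07815687846712
5.5917
```

View pics/s2.png

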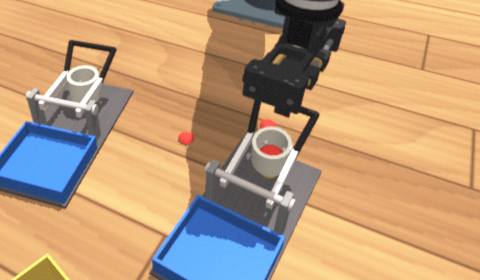

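The gripper holds the handle bar at about (290,108), and the mould is lifting slightly. I'll carry on round the arc.

Run:
```python
from h import *
p0=-8
for th in list(range(22,113,10))+[118]:
    P,q=pose(th,p0+38*th/115); bot.move_l(P,q,rate=100)
    f=bot.get_contact_force(); print(th,f.round(1),round(bot.get_finger_gap(),1))
    if np.linalg.norm(f)>40 or bot.get_finger_gap()<6: break
print(bot.get_clock(),(bot.get_tool_pos()-P).round(1))
im,d=bot.read_camera("scene"); cv2.imwrite("pics/s3.png",im[60:,160:])
```

```text
22 [-5.4 -0.3  1.1] 9.4
32 [-8.   0.6  4.5] 9.2
42 [-11.6  -0.6  10.9] 8.8
52 [-11.4  -1.2  16.2] 9.2
62 [-5.3 -1.3 15.4] 9.4
72 [-3.  -2.3 10.7] 8.9
82 [-0.8 -1.   7.9] 9.2
92 [-0.7 -2.2  5.6] 9.2
102 [ 1.2 -1.8  4.9] 8.6
112 [ 3.  -2.8  2.6] 9.1
118 [ 1.2 -4.   2.2] 9.0
9.5667 [ 0.7 -1.1 -0.7]
```

View pics/s3.png

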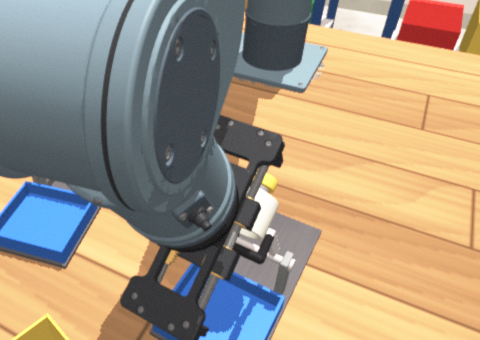

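The mould is well past upright: white cup at (262,215), yellow cap at (270,182), handle still in the fingers. Now I'll release, retreat along the tool axis and let it sink.

Run:
```python
from h import *
bot.ungrasp(); print(bot.get_contact_force().round(1))
P,q=pose(118,31,back=130); _,M=ori(31)
bot.move_l(bot.get_tool_pos()-M[:,2]*120,rate=200); print(bot.get_contact_force().round(1))
q0,_=ori(0); C=H+R.from_euler('z',YAW).apply([75,0,0])
bot.move_to([C[0]-170,C[1],330],q0); bot.hold(2.5)
for c in("scene","top"):
    im,d=bot.read_camera(c); np.savez(c+"4.npz",im=im,d=d)
    print(c,[(r["centre"].round(1) if hasattr(r["centre"],"round") else r["centre"],round(r["confidence"],2)) for r in bot.spot_in(c,"red_cap_face")])
    P=cloud(c,d); i=im.astype(int); y=(d>0)&(i[...,2]>140)&(i[...,1]>110)&(i[...,0]<80)&(P[...,2]>120)&(P[...,2]<155)
    if y.any(): print("yellow",y.sum(),np.median(P[y],0),P[y].min(0),P[y].max(0))
    if c=="scene": cv2.imwrite("pics/s4.png",im[60:,160:])
print(bot.get_clock(),"expect",C)
```

```text
[-0.4  0.1  0.2]Traceback (most recent call last):
  File "<stdin>", line 4, in <module>
workcell.MotionError: the arm cannot follow that straight line within its joint ranges
```

Run:
```python
from h import *
_,M=ori(31); p=bot.get_tool_pos(); q0,_=ori(0)
def tryl(*a,**k):
    try: bot.move_l(*a,**k); return True
    except bot.MotionError as e: print(e); return False
ok=False
for L in(80,60,40,25):
    t=p-M[:,2]*L
    if tryl(t,rate=150): ok=True;break
    if tryl(t,ori(31-L*0.2)[0],rate=150): ok=True;break
print(ok,L,bot.get_contact_force().round(1),bot.get_clock())
if ok:
    p=bot.get_tool_pos(); print(tryl(p+[0,0,100],q0,rate=150),bot.get_tool_pos(),bot.get_contact_force().round(1))
    C=H+R.from_euler('z',YAW).apply([75,0,0])
    bot.move_to([C[0]-200,C[1],360],q0); bot.hold(2)
    for c in("scene","top"):
        im,d=bot.read_camera(c)
        print(c,[(np.round(r["centre"],1),round(r["confidence"],2)) for r in bot.spot_in(c,"red_cap_face")])
        P=cloud(c,d); i=im.astype(int); y=(d>0)&(i[...,2]>140)&(i[...,1]>110)&(i[...,0]<80)&(P[...,2]>120)&(P[...,2]<155)
        if y.any(): print("yellow",y.sum(),np.median(P[y],0),P[y].min(0),P[y].max(0))
        if c=="scene": cv2.imwrite("pics/s4.png",im[60:,160:])
    print(bot.get_clock(),"expect",C)
```

```text
the arm cannot follow that straight line within its joint ranges
True 80 [ 0.5 -0.9 -0.8] 11.5167
True [725.21840279 157.48713045 321.60741375] [ 0.3 -0.5 -0.3]
scene [(array([686.8, 163.1, 137.1]), 0.86)]
yellow 411 [688.38442428 162.28699696 137.88094086] [-197.7294494 -557.7167342  127.3996664] [699.07808882 175.75183342 139.97365086]
top [(array([682.9, 157.7, 141.1]), 0.69)]
yellow 270 [681.53306603 158.28196392 139.62898956] [667.46350437 143.71318226 136.02517797] [696.43335317 172.74013215 142.62264082]
15.4917 expect [683.57563625 160.08269798  70.        ]
```

View pics/s4.png

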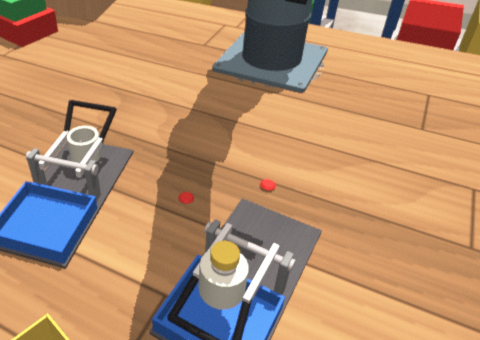

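The mould lies fully over its tray, with the yellow cap on top at (225,255) and no piece visible in the tray. The measured cap centre matches the expected one, about (684,160,140). Next is the tap.

Run:
```python
from h import *
q0,_=ori(0); x,y=684.3,160.2
bot.grab(10); bot.move_to([x,y,190],q0); bot.move_l([x,y,146],rate=80); print(bot.get_contact_force().round(1))
f0=bot.get_contact_force()[2]
for z in(138,135,133,132,131,130.3,129.6,129):
    bot.move_l([x,y,z],rate=30); f=bot.get_contact_force()[2]-f0; print(z,bot.get_tool_pos()[2].round(1),f.round(1))
    if f>18: break
bot.hold(.4)
bot.move_l([x,y,200],rate=120); bot.move_to([x-200,y,360],q0); bot.hold(.5)
im,d=bot.read_camera("scene"); cv2.imwrite("pics/s5.png",cv2.resize(im[200:,280:500],None,fx=2.7,fy=2.7))
for c in("scene","top"):
    if c=="top": bot.read_camera(c)
    print(c,[(np.round(r["centre"],1),round(r["confidence"],2)) for r in bot.spot_in(c,"red_piece_center")])
print(bot.get_clock())
```

```text
[0.6 0.3 0.5]
138 138.1 0.7
135 135.0 1.2
133 133.0 2.5
132 132.0 1.8
131 131.0 2.5
130.3 130.5 3.8
129.6 130.4 7.4
129 130.3 10.6
scene [(array([691.9, 167.3,  25.6]), 0.96), (array([514.8,  27.1,  10.2]), 0.62)]
top [(array([511.6,  28.1,   6.5]), 0.72)]
23.525
```

View pics/s5.png

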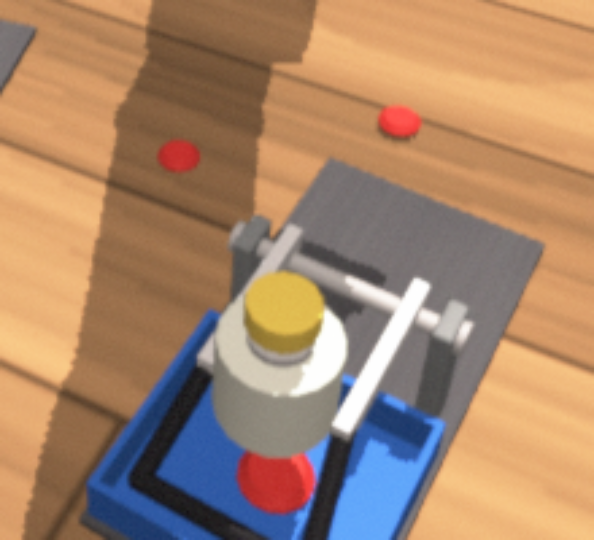

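The red disc is in the blue tray at (275,480), with its centre about 25 mm up. The mould is still turned over, the green mould was never touched, and the arm is clear. I'm handing in.

```bash
python3 -c "
from workcell import bot
print(bot.finish_job())"
```

```text
the job is handed in; nothing more can be done
None
```

I turned the red mould over by its handle and tapped its cap, and the last picture showed the red piece in its blue tray with the mould still over. The green mould was not touched, and I handed the job in at about 24 s of the 48 s limit; the hand-in call returned no verdict.

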